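# Fill an ocean drum with its rattle balls

## Robot

A 7-joint arm with a two-finger parallel gripper is mounted at the origin on the work surface. World frame = base frame: x ahead of the robot, y to its left, z up, the work surface at z = 0. Lengths are in m, angles in rad, forces in N, time in s.
With the tool pointing down it reaches from about 0.35 to 0.9 m from the base axis. Payload 8.1 kg.
Tool frame: the origin (TCP) lies midway between the tips of the shut fingers; the grasp point (between the pads) lies 19 mm behind it; z points along the fingers, y is the line along which they close (so a half turn about z gives the same grasp; the last joint's range is limited). The gripper opens to 85 mm and grips with 20 to 120 N. Pads are 22 mm wide; open, the fingers measure 114 mm over their backs; the gripper's body (76 mm by 85 mm) begins 54 mm behind the grasp point. The pads swing forward as they close: fully open they stand 13 mm farther back than shut.
Start: joints at [-1.229, 0.434, 0.025, 1.573, -0.012, 1.134, -0.075], TCP at [0.269, 0.564, 0.211] pointing down, gripper open.
Joint ranges: [-2.62, 2.62], [-0.44, 2.09], [-1.27, 1.32], [0.08, 2.57], [-1.32, 4.46], [0.12, 2], [-2.74, 2.74]. Speed limits (rad/s): [2.22, 2.22, 3.01, 3.01, 3.14, 3.14, 3.14].

## Interface

Orientations are given as [roll, pitch, yaw] about the fixed x, y, z axes, in that order (R = Rz(yaw) Ry(pitch) Rx(roll)).
In Python, from plant import sense, grab_frame, finish_job, spot_in, cut_out, place_of gives the robot as it stands.
- The arm moves only by the tool play_rows, never from a script. Its argument "moves" is a list of rows, each a list of 6 numbers: the shift along the tool's x, y, z scaled (see below), then the turn, a rotation vector about the tool's x, y, z scaled (see below). A call has 1 to 12 rows; each row shifts and turns the commanded pose from where the row before left it, along the tool's axes as they then stand; what a row does not reach is not made up. The controller multiplies each number of a shift by 30 mm and each number of a turn by 5 degrees. A row lasts 1/12 s, in which the tool goes at most 41.7 mm and 7.16 degrees, less where a joint would pass 70% of its speed; a pose out of reach is approached as far as the arm can. A call with a number of a shift or a turn outside -1 to 1 is refused whole. A call with a gripper value outside its range is refused whole. "gripper" is the opening, from 0 (shut) to 1 (fully open), set as the call begins (left out, the last holds). The fingers move at their own pace and stop on an object; "force" is the grip in N (left out, the last holds). Time passes only in rows, so rows that do not move let the fingers close. It gives the time, the measured TCP pose, the force, the opening and the grip force at its end, in the units of the state.
- sense(): the state, without advancing time (a new reading comes with each control period).
- grab_frame(name): name is "side" or "top" or "wrist"; returns a dict with "pixels" (420x560x3 uint8, blue, green, red), "mtx" (3x3 intrinsics, pixels), "distortion" ([k1, k2, p1, p2, k3] as OpenCV has them; the pictures are not rectified), "cam_to_world" (4x4, takes a point from camera to world coordinates). Camera axes: x right, y down, z forward; pixel columns grow to the right and rows downward; lengths in m; the calibration is good to about 2 mm. A picture is of the moment at which its call begins. There is no depth.
- finish_job(): hands the job in; it is judged then, once.
Trained networks look in a picture, given as the dict that the camera call returned (one of the last four; its "shot" number tells which), for a name from the list of things; names that differ only in an ending like _2 or _b are one class to them, and where a whole thing is asked for, a point or a joint stands for the part that bears it (a point fixed in the world has none). Each returns a list of dicts, best first, with "confidence" (0 to 1); they miss things now and then, are a little off and sometimes report something else, mostly with a low value. They report only what shows in the picture. A call takes as long as a camera call.
- spot_in(picture, thing): "box" ([left, top, right, bottom] in pixels, round what is visible of it).
- cut_out(picture, thing): "pixels" (420x560 bool, what is visible of it) and "box" ([left, top, right, bottom] in pixels, round what is visible of it).
- place_of(picture, thing): "location" ([row, column] in pixels: a listed point, or the origin of a listed thing).
The state is a dict: "time_s": time; "joint_pos": joint angles; "joint_velocities": joint speeds; "joint_torque": joint torques, N m; "ee_pos": TCP position; "orientation": TCP orientation; "contact_force": force on the tool from outside, world axes, zero at the start; "ft_torque": the same for the moment, N m; "opening": finger opening in m; "finger_force": force on a finger pad.
Only numpy, scipy, OpenCV 4.12 (cv2) and the standard library are available. Lean on these libraries where they do the work, as an engineer would, in place of code of your own. Each camera call takes 0.05 s, during which the arm holds its last target. There are 200 camera calls.

## Task

Lift the blue scoop by its wooden handle and pour all seven steel balls into the open dark wooden drum shell, so that they lie inside it. Then stand the empty scoop back upright on the round cork mat it came from and let go; leave the drum and the other things on the bench where they are.

Things in the scene. Friction and masses are not known exactly. Their poses are not given: they have to be found in the camera images.
- scoop: blue open cone scoop: base 60 mm, rim 108 mm across, 36 mm tall, wall 3 mm flaring 34 deg, inner floor 4 mm up. Flat pale wooden handle on its own -x side leans outward (to -x) 30 deg from the axis: 95 mm long, 16 mm thick along y, 24 mm wide in the x-z plane; top end 108 mm up, 94 mm from the axis. Origin: centre of the underside; z up the axis. 160 g, mostly the cup
- scoop_grip (a point): point on the handle's centre line at which to grip it, at (-81, 0, 87) mm in the scoop's frame, 25 mm below the handle's top end along the handle; its axes are the scoop's
- scoop_lip (a point): point of the rim farthest from the handle, at (54, 0, 36) mm in the scoop's frame
- drum: open drum shell like a shallow round tub: dark brown wooden hoop with a pale skin as its floor; 170 mm outer diameter, 55 mm tall, wall 6 mm, inner floor 5 mm up. Loose, stands on the table. Origin: centre of the underside; z up
- mat: round cork mat fixed to the table, 150 mm across, 4 mm thick; origin: centre of its underside. The scoop starts on it
- ball0_center (a point): centre of a steel ball, 16 mm across, 17 g; starts in the scoop
- ball1_center (a point): centre of a steel ball, 16 mm across, 17 g; starts in the scoop
- ball2_center (a point): centre of a steel ball, 16 mm across, 17 g; starts in the scoop
- ball3_center (a point): centre of a steel ball, 16 mm across, 17 g; starts in the scoop
- ball4_center (a point): centre of a steel ball, 16 mm across, 17 g; starts in the scoop
- ball5_center (a point): centre of a steel ball, 16 mm across, 17 g; starts in the scoop
- ball6_center (a point): centre of a steel ball, 16 mm across, 17 g; starts in the scoop
- glue: small white glue bottle, 42 mm across, 90 mm tall, yellow label, red cap; origin at the centre of its underside
- screwdriver: screwdriver lying on the table, about 200 mm long
- mug: red mug, 76 mm across, 90 mm tall; origin at the centre of its underside
- hoop: empty pale wooden ring lying flat, 120 mm across, 35 mm tall, open at both ends (not the drum)
- mallet: hammer lying on the table

How it is judged:
By the outcome, as a careful person would: the job done as asked, in the order asked, and still so for the second after the job is handed in, with the robot touching nothing.
It also fails if it takes over 56 s, if anything falls off the work surface, if the arm or the gripper's body presses on something with over 40 N, if the wrist force passes 120 N, or if a joint passes its speed limit or range.

## Working session

There is one attempt and no reset: what is moved stays moved. The work goes in short steps, Python scripts to look and compute and a tool call to move; the robot and the scene stay as the last step left them, time stands still between calls to the robot, and variables do not carry over. Pictures are saved under pics/ and viewed, at most 10 in all, crops included, and the job is handed in when it is done.

Besides the shell and the picture viewer there is one more tool, called after "Request:" as name(argument=value, ...) on one line, values as JSON. play_rows: Moves the arm, as the interface text tells. Shifts and turns lie within -1 to 1; 1 stands for 30 mm of shift or 5 degrees of turn. Its arguments: {"type":"object","properties":{"moves":{"type":"array","items":{"type":"array","items":{"type":"number"}}},"gripper":{"type":"number"},"force":{"type":"number"}},"required":["moves"]}

```bash
mkdir -p pics; ls
cat > h.py <<'E'
import numpy as np, cv2
from plant import *
from scipy.spatial.transform import Rotation as R
def ray(p,rc):
    uv=cv2.undistortPoints(np.array([[[rc[1],rc[0]]]],float),p['mtx'],np.array(p['distortion'],float))[0,0]
    T=np.array(p['cam_to_world']); d=T[:3,:3]@np.array([uv[0],uv[1],1]); return T[:3,3],d/np.linalg.norm(d)
def atz(p,rc,z):
    o,d=ray(p,rc); return o+d*(z-o[2])/d[2]
def tri(a,ra,b,rb):
    o1,d1=ray(a,ra);o2,d2=ray(b,rb)
    s=np.linalg.lstsq(np.c_[d1,-d2],o2-o1,rcond=None)[0]
    p,q=o1+s[0]*d1,o2+s[1]*d2; return (p+q)/2,np.linalg.norm(p-q)
E
python3 - <<'E'
from h import *
np.set_printoptions(precision=4,suppress=True)
s=sense();print({k:np.round(v,3) for k,v in s.items()})
t=grab_frame('top');d=grab_frame('side')
cv2.imwrite('pics/t0.png',t['pixels']);cv2.imwrite('pics/s0.png',d['pixels'])
Z={'drum':0,'mat':0,'scoop':.004,'glue':0,'mug':0,'hoop':0,'screwdriver':0,'mallet':0,'scoop_grip':.091,'scoop_lip':.04,'ball0_center':.016}
for n,z in Z.items():
    a=place_of(t,n);b=place_of(d,n)
    print(n,[(np.round(x['location']),round(x['confidence'],2),atz(t,x['location'],z)[:2]) for x in a[:2]],'|',[(np.round(x['location']),round(x['confidence'],2),atz(d,x['location'],z)[:2]) for x in b[:2]], tri(t,a[0]['location'],d,b[0]['location']) if a and b else '')
E
```

```text
pics
{'time_s': np.float64(0.0), 'joint_pos': array([-1.229,  0.435,  0.025,  1.574, -0.012,  1.134, -0.075]), 'joint_velocities': array([ 0.001,  0.001,  0.001,  0.   , -0.   , -0.002, -0.   ]), 'joint_torque': array([ -0.   , -67.046,   1.025, -31.622,   0.016,   0.012,   0.   ]), 'ee_pos': array([0.269, 0.564, 0.21 ]), 'orientation': array([-3.14 ,  0.   ,  2.697]), 'contact_force': array([-0.099, -0.179, -0.022]), 'ft_torque': array([-0.033,  0.01 , -0.033]), 'finger_force': np.float64(0.0), 'opening': np.float64(0.085)}
drum [(array([225., 216.]), 0.66, array([0.528 , 0.2391])), (array([163., 295.]), 0.64, array([0.7268, 0.0002]))] | [(array([197., 231.]), 0.95, array([0.5283, 0.224 ]))] (array([ 0.5318,  0.2403, -0.0135]), np.float64(0.005745122398602623))
mat [(array([225., 369.]), 0.67, array([ 0.5383, -0.2312]))] | [(array([301., 333.]), 0.57, array([ 0.5576, -0.2286])), (array([186., 315.]), 0.51, array([0.7641, 0.1339]))] (array([ 0.544 , -0.2324,  0.0125]), np.float64(0.015402961650496953))
scoop [(array([223., 367.]), 0.82, array([ 0.5449, -0.2242]))] | [(array([300., 32
[... 932 characters left out ...]
y([206., 135.]), 0.88, array([0.5803, 0.4934])), (array([216., 350.]), 0.24, array([ 0.5651, -0.1729]))] | [(array([148., 209.]), 0.91, array([0.582 , 0.5012]))] (array([0.579 , 0.4911, 0.0065]), np.float64(0.0010327184526461232))
scoop_grip [(array([237., 395.]), 0.81, array([ 0.4984, -0.2848]))] | [(array([309., 334.]), 0.87, array([ 0.5007, -0.2942]))] (array([ 0.5017, -0.2888,  0.0827]), np.float64(0.006300544944619912))
scoop_lip [(array([216., 352.]), 0.58, array([ 0.5601, -0.1707]))] | [(array([273., 318.]), 0.65, array([ 0.5556, -0.1701]))] (array([ 0.5583, -0.1699,  0.0387]), np.float64(0.004209006833276824))
ball0_center [] | [(array([291., 324.]), 0.41, array([ 0.5497, -0.2039]))]
```

View pics/t0.png

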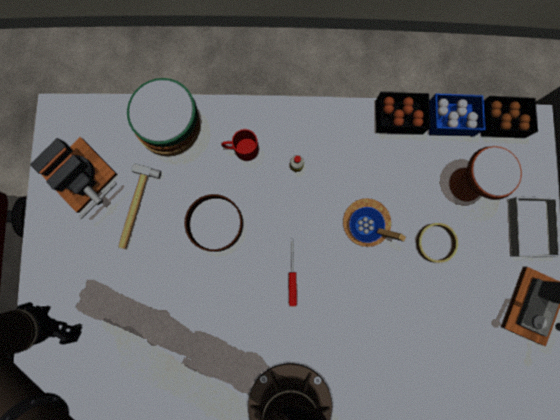

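View pics/s0.png

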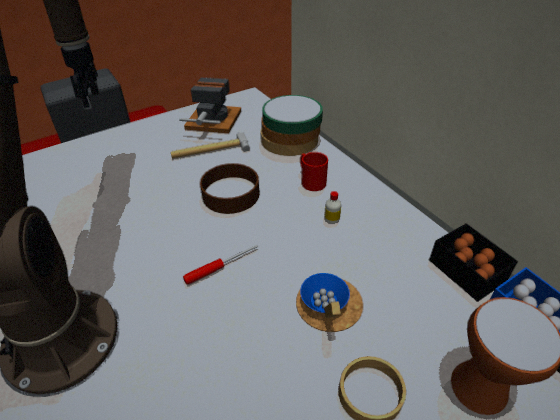

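Top: scoop on its mat at (366,223), handle pointing right/toward the robot with its end at (402,237). The drum is at (214,222), and the hoop at (437,242) is the decoy. Side: drum at (230,188), scoop at (325,292) with seven balls in it.

```bash
cat >> h.py <<'E'
from scipy.linalg import logm,expm
def T_of(pos,Rm):
    T=np.eye(4);T[:3,:3]=Rm;T[:3,3]=pos;return T
def cur():
    s=sense();return T_of(s['ee_pos'],R.from_euler('xyz',s['orientation']).as_matrix())
def row(T0,T1,n):
    L=np.real(logm(np.linalg.inv(T0)@T1))/n
    M=expm(L); return np.round(np.r_[M[:3,3]/.03, np.rad2deg(R.from_matrix(M[:3,:3]).as_rotvec())/5],3)
def toolR(az,alpha):
    "tool x at azimuth az (deg), z down, then turned about tool y by alpha deg"
    return (R.from_euler('xyz',[np.pi,0,np.deg2rad(az)])*R.from_rotvec([0,np.deg2rad(alpha),0])).as_matrix()
def proj(p,X):
    W=np.linalg.inv(np.array(p['cam_to_world']));
    return cv2.projectPoints(np.atleast_2d(X).astype(float),cv2.Rodrigues(W[:3,:3])[0],W[:3,3],p['mtx'],np.array(p['distortion'],float))[0][:,0]
def circ(r,z,c=(0,0)):
    a=np.linspace(0,2*np.pi,60);return np.c_[c[0]+r*np.cos(a),c[1]+r*np.sin(a),np.full(60,z)]
def fitsil(p,mask,pts,x0):
    from scipy.optimize import minimize
    def f(x):
        m=np.zeros(mask.shape,np.uint8);h=cv2.convexHull((proj(p,pts(x))*16).astype(np.int32));cv2.fillPoly(m,[h],1,shift=4)
        m=m>0;return 1-(m&mask).sum()/(m|mask).sum()
    r=minimize(f,x0,method='Nelder-Mead',options=dict(initial_simplex=np.array([x0]+[np.array(x0)+.012*e for e in np.eye(2)])));return r.x,1-r.fun
E
python3 - <<'E'
from h import *
np.set_printoptions(precision=4,suppress=True)
def hull(m):
    m=m.astype(np.uint8);c=cv2.findContours(m,cv2.RETR_EXTERNAL,cv2.CHAIN_APPROX_NONE)[0];c=max(c,key=len)
    o=np.zeros_like(m);cv2.fillPoly(o,[cv2.convexHull(c)],1);return o>0
for cam in('top','side'):
    p=grab_frame(cam)
    for n,pts,x0 in(('drum',lambda x:np.r_[circ(.085,0,x),circ(.085,.055,x)],[.53,.235]),('mat',lambda x:np.r_[circ(.075,0,x),circ(.075,.004,x)],[.54,-.23])):
        for q in cut_out(p,n)[:2]: print(cam,n,round(q['confidence'],2),np.round(q['box']),fitsil(p,hull(q['pixels']),pts,x0))
print(row(cur(),T_of([.46,-.35,.28],toolR(64.4,0)),40))
E
```

```text
top drum 0.82 [183. 195. 244. 251.] (array([0.5316, 0.2408]), np.float64(0.9820916905444126))
top mat 0.93 [346. 201. 391. 245.] (array([ 0.5474, -0.224 ]), np.float64(0.9776623376623377))
top mat 0.59 [185. 195. 244. 252.] (array([ 0.54, -0.23]), np.float64(0.0))
side drum 0.87 [200. 164. 257. 214.] (array([0.532 , 0.2392]), np.float64(0.9734717416378316))
side mat 0.7 [299. 280. 362. 333.] (array([ 0.5463, -0.2252]), np.float64(0.8265139116202946))
[-0.854 -0.132 -0.057  0.     0.     0.451]
```

Request:
play_rows(moves=[[-0.85, -0.13, -0.06, 0, 0, 0.45], [-0.85, -0.13, -0.06, 0, 0, 0.45], [-0.85, -0.13, -0.06, 0, 0, 0.45], [-0.85, -0.13, -0.06, 0, 0, 0.45], [-0.85, -0.13, -0.06, 0, 0, 0.45], [-0.85, -0.13, -0.06, 0, 0, 0.45], [-0.85, -0.13, -0.06, 0, 0, 0.45], [-0.85, -0.13, -0.06, 0, 0, 0.45], [-0.85, -0.13, -0.06, 0, 0, 0.45], [-0.85, -0.13, -0.06, 0, 0, 0.45], [-0.85, -0.13, -0.06, 0, 0, 0.45], [-0.85, -0.13, -0.06, 0, 0, 0.45]], gripper=1)

```text
time_s: 2.5
ee_pos: [0.4806, 0.3404, 0.233]
orientation: [3.141, -0.0, 2.224]
contact_force: [0.9, 0.6, -0.8]
opening: 0.0852
finger_force: 0.0
```

Request:
play_rows(moves=[[-0.85, -0.13, -0.06, 0, 0, 0.45], [-0.85, -0.13, -0.06, 0, 0, 0.45], [-0.85, -0.13, -0.06, 0, 0, 0.45], [-0.85, -0.13, -0.06, 0, 0, 0.45], [-0.85, -0.13, -0.06, 0, 0, 0.45], [-0.85, -0.13, -0.06, 0, 0, 0.45], [-0.85, -0.13, -0.06, 0, 0, 0.45], [-0.85, -0.13, -0.06, 0, 0, 0.45], [-0.85, -0.13, -0.06, 0, 0, 0.45], [-0.85, -0.13, -0.06, 0, 0, 0.45], [-0.85, -0.13, -0.06, 0, 0, 0.45], [-0.85, -0.13, -0.06, 0, 0, 0.45]])

```text
time_s: 3.5
ee_pos: [0.5668, 0.0461, 0.2546]
orientation: [3.141, -0.0, 1.752]
contact_force: [0.6, -0.6, -0.1]
opening: 0.0854
finger_force: 0.0
```

Request:
play_rows(moves=[[-0.85, -0.13, -0.06, 0, 0, 0.45], [-0.85, -0.13, -0.06, 0, 0, 0.45], [-0.85, -0.13, -0.06, 0, 0, 0.45], [-0.85, -0.13, -0.06, 0, 0, 0.45], [-0.85, -0.13, -0.06, 0, 0, 0.45], [-0.85, -0.13, -0.06, 0, 0, 0.45], [-0.85, -0.13, -0.06, 0, 0, 0.45], [-0.85, -0.13, -0.06, 0, 0, 0.45], [-0.85, -0.13, -0.06, 0, 0, 0.45], [-0.85, -0.13, -0.06, 0, 0, 0.45], [-0.85, -0.13, -0.06, 0, 0, 0.45], [-0.85, -0.13, -0.06, 0, 0, 0.45]])

```text
time_s: 4.5
ee_pos: [0.5101, -0.2553, 0.2762]
orientation: [3.141, -0.0, 1.281]
contact_force: [0.3, -1.2, -0.4]
opening: 0.0855
finger_force: 0.0
```

Run:
```python
from h import *
np.set_printoptions(precision=4,suppress=True)
s=sense();print(s['time_s'],s['joint_pos'],s['ee_pos'],s['orientation'])
w=grab_frame('wrist');cv2.imwrite('pics/w1.png',w['pixels'])
for n,z in (('scoop',.004),('scoop_grip',.091),('scoop_lip',.04)):
    print(n,[(np.round(x['location']),round(x['confidence'],2),atz(w,x['location'],z)) for x in place_of(w,n)[:2]])
print(row(cur(),T_of([.44,-.38,.16],toolR(64.4,50)),12))
```

```text
4.5 [-0.0901  0.3242  0.6267  1.6489 -0.1995  1.2329  0.2887] [ 0.5101 -0.2553  0.2762] [ 3.1412 -0.0001  1.2813]
scoop [(array([137., 286.]), 0.62, array([ 0.535 , -0.2147,  0.004 ]))]
scoop_grip [(array([216., 279.]), 0.66, array([ 0.5031, -0.29  ,  0.091 ]))]
scoop_lip [(array([ 93., 300.]), 0.69, array([ 0.5642, -0.1688,  0.04  ]))]
[-0.505 -0.067  0.147 -0.065  0.831  0.141]
```

Run:
```python
from h import *
u=np.array([np.cos(np.deg2rad(64)),np.sin(np.deg2rad(64)),0])
z=toolR(64,50)[:,2];g=np.array([.5022,-.2895,.091])
print(z,g-.061*z,row(cur(),T_of(g-.071*z,toolR(64,50)),12))
```

```text
[ 0.33581178  0.68851618 -0.64278761] [ 0.48171548 -0.33149949  0.13021004] [-0.392 -0.009  0.268 -0.068  0.831  0.147]
```

View pics/w1.png

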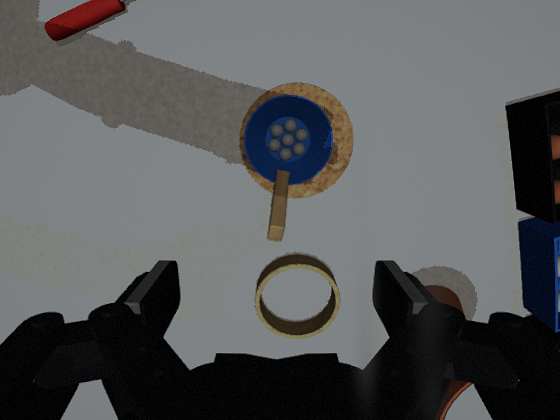

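The wrist view shows the scoop at (290,140) with its handle end at (276,238). The hoop sits behind it at (297,297).

Request:
play_rows(moves=[[-0.4, 0, 0.27, -0.07, 0.83, 0.15], [-0.4, 0, 0.27, -0.07, 0.83, 0.15], [-0.4, 0, 0.27, -0.07, 0.83, 0.15], [-0.4, 0, 0.27, -0.07, 0.83, 0.15], [-0.4, 0, 0.27, -0.07, 0.83, 0.15], [-0.4, 0, 0.27, -0.07, 0.83, 0.15], [-0.4, 0, 0.27, -0.07, 0.83, 0.15], [-0.4, 0, 0.27, -0.07, 0.83, 0.15], [-0.4, 0, 0.27, -0.07, 0.83, 0.15], [-0.4, 0, 0.27, -0.07, 0.83, 0.15], [-0.4, 0, 0.27, -0.07, 0.83, 0.15], [-0.4, 0, 0.27, -0.07, 0.83, 0.15]])

```text
time_s: 5.7
ee_pos: [0.4819, -0.3409, 0.1346]
orientation: [3.139, -0.875, 1.118]
contact_force: [0.8, -0.4, -1.1]
opening: 0.0851
finger_force: 0.0
```

Run:
```python
from h import *
np.set_printoptions(precision=4,suppress=True)
s=sense();print(s['time_s'],s['joint_pos'],s['ee_pos'],s['orientation'],s['contact_force'])
w=grab_frame('wrist');cv2.imwrite('pics/w2.png',w['pixels'])
t=grab_frame('top')
for n,z in (('scoop',.004),('scoop_grip',.091),('scoop_lip',.04)):
    a=place_of(w,n);b=place_of(t,n)
    print(n,[(np.round(x['location']),round(x['confidence'],2),atz(w,x['location'],z)) for x in a[:2]],tri(w,a[0]['location'],t,b[0]['location']) if a and b else b)
q=cut_out(t,'scoop')
z=toolR(64,50)[:,2];g=np.array([.5022,-.2895,.091])
print(row(cur(),T_of(g-.061*z,toolR(64,50)),2),row(cur(),T_of(g+.019*z,toolR(64,50)),6))
```

```text
5.7 [ 0.7286  0.797   0.401   1.5801 -0.9328  1.5649  1.0396] [ 0.4819 -0.3409  0.1346] [ 3.1394 -0.8754  1.1176] [ 0.8223 -0.3553 -1.1054]
scoop [(array([194., 270.]), 0.96, array([ 0.5362, -0.213 ,  0.004 ]))] (array([ 0.5323, -0.2194,  0.0134]), np.float64(0.00185747438622349))
scoop_grip [(array([213., 269.]), 0.68, array([ 0.5004, -0.2899,  0.091 ]))] (array([ 0.5046, -0.2921,  0.0936]), np.float64(0.009912393428449686))
scoop_lip [(array([138., 274.]), 0.96, array([ 0.5629, -0.1697,  0.04  ]))] []
[ 0.    -0.075  0.173  0.01   0.016  0.017] [ 0.001 -0.026  0.502  0.003  0.005  0.006]
```

View pics/w2.png

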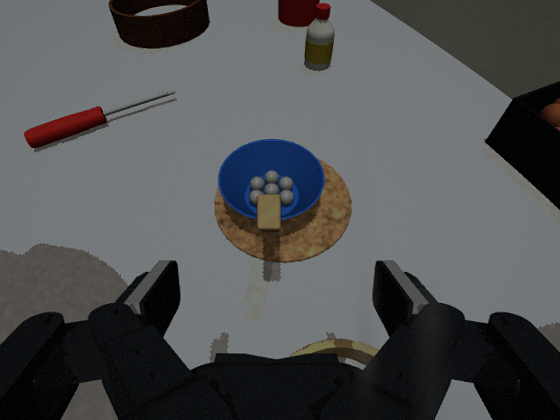

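The handle end is at (268,212), about 6 mm left of the midline between the fingers at column 277. I'll correct that during the approach.

Request:
play_rows(moves=[[0, -0.03, 0.5, 0, 0, 0], [0, -0.03, 0.5, 0, 0, 0], [0, -0.03, 0.5, 0, 0, 0], [0, -0.03, 0.5, 0, 0, 0], [0, -0.03, 0.5, 0, 0, 0], [0, -0.03, 0.5, 0, 0, 0], [0, 0, 0, 0, 0, 0]])

```text
time_s: 6.73
ee_pos: [0.5073, -0.2732, 0.0759]
orientation: [-3.139, -0.874, 1.116]
contact_force: [0.4, 0.9, -0.1]
opening: 0.0856
finger_force: 0.0
```

Run:
```python
from h import *
np.set_printoptions(precision=4,suppress=True)
s=sense();print(s['time_s'],s['joint_pos'],s['ee_pos'],s['orientation'],s['contact_force'])
w=grab_frame('wrist');cv2.imwrite('pics/w3.png',w['pixels'])
```

```text
6.7333 [ 0.6503  0.8207  0.3582  1.7183 -1.0029  1.4111  1.101 ] [ 0.5073 -0.2732  0.0759] [-3.1388 -0.874   1.1162] [ 0.4104  0.911  -0.0572]
```

View pics/w3.png

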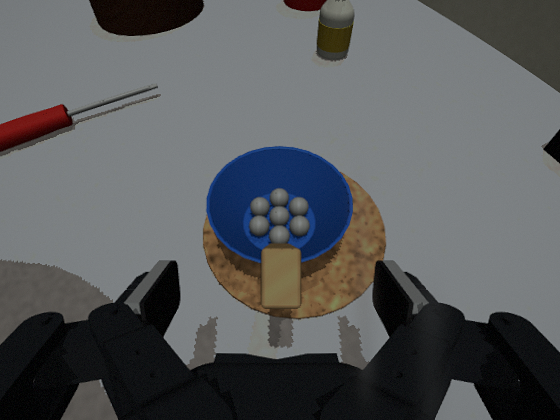

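The handle end is at column 281, centred between the pads. Closing now.

Request:
play_rows(moves=[[0, 0, 0, 0, 0, 0], [0, 0, 0, 0, 0, 0], [0, 0, 0, 0, 0, 0], [0, 0, 0, 0, 0, 0], [0, 0, 0, 0, 0, 0], [0, 0, 0, 0, 0, 0], [0, 0, 0, 0, 0, 0], [0, 0, 0, 0, 0, 0], [0, 0, 0, 0, 0, 0], [0, 0, 0, 0, 0, 0], [0, 0, 0, 0, 0, 0], [0, 0, 0, 0, 0, 0]], gripper=0, force=90)

```text
time_s: 7.78
ee_pos: [0.5065, -0.2775, 0.0773]
orientation: [3.14, -0.871, 1.115]
contact_force: [-0.9, -3.2, 4.3]
opening: 0.0145
finger_force: 88.2
```

Run:
```python
from h import *
np.set_printoptions(precision=4,suppress=True)
s=sense();print(s);T=cur();print(T)
up=np.array([0,0,1.]);print('world-up in tool axes',T[:3,:3].T@up/.03*.02)
```

```text
{'time_s': 7.7833, 'joint_pos': array([ 0.6536,  0.8193,  0.3617,  1.7146, -1.002 ,  1.4132,  1.1002]), 'joint_velocities': array([-0.    , -0.0008,  0.0002,  0.0018, -0.0023,  0.0005,  0.0019]), 'joint_torque': array([ -1.9529, -75.3267,   5.244 , -16.7607,  -1.7076,   3.6413,
         0.0164]), 'ee_pos': array([ 0.5065, -0.2775,  0.0773]), 'orientation': array([ 3.1405, -0.8711,  1.1155]), 'contact_force': array([-0.9439, -3.1553,  4.2939]), 'ft_torque': array([-0.38  ,  0.1496, -0.055 ]), 'finger_force': 88.15580248832703, 'opening': 0.014505562100075583}
[[ 0.2832  0.8977  0.3374  0.5065]
 [ 0.5784 -0.4405  0.6866 -0.2775]
 [ 0.765   0.0007 -0.644   0.0773]
 [ 0.      0.      0.      1.    ]]
world-up in tool axes [ 0.51    0.0005 -0.4293]
```

Request:
play_rows(moves=[[0.13, 0, -0.11, 0, 0, 0], [0.25, 0, -0.21, 0, 0, 0], [0.38, 0, -0.32, 0, 0, 0], [0.38, 0, -0.32, 0, 0, 0], [0.38, 0, -0.32, 0, 0, 0], [0.38, 0, -0.32, 0, 0, 0], [0.38, 0, -0.32, 0, 0, 0], [0.38, 0, -0.32, 0, 0, 0], [0.25, 0, -0.21, 0, 0, 0], [0.13, 0, -0.11, 0, 0, 0]])

```text
time_s: 8.62
ee_pos: [0.5067, -0.2775, 0.1983]
orientation: [3.138, -0.871, 1.118]
contact_force: [-0.6, -0.5, -2.0]
opening: 0.0138
finger_force: 87.9
```

Run:
```python
from h import *
np.set_printoptions(precision=4,suppress=True)
s=sense();print(s)
w=grab_frame('wrist');d=grab_frame('side')
im=np.hstack([w['pixels'][100:400,100:500],d['pixels'][120:420,160:560]]);cv2.imwrite('pics/m4.png',im)
T0=cur()
# pour target orientations at lip over drum, via level transport first
for az in(64,80,100):
    lip0=np.array([.500,.215,.13]);
    a=np.deg2rad(az);u=np.array([np.cos(a),np.sin(a),0])
    # tcp in scoop frame: from grasp
    tcp=lip0-.054*u+(-.0665*u)+np.array([0,0,.073-.036]); print(az,tcp)
```

```text
{'time_s': 8.6167, 'joint_pos': array([ 0.6268,  0.6588,  0.4017,  1.6592, -0.9416,  1.5443,  0.9353]), 'joint_velocities': array([-0.0101, -0.0503,  0.011 , -0.0283,  0.0256,  0.0531, -0.0781]), 'joint_torque': array([ -0.1094, -74.7807,   5.9708, -23.7337,  -3.2902,   4.5974,
        -0.0295]), 'ee_pos': array([ 0.5067, -0.2775,  0.1983]), 'orientation': array([ 3.1381, -0.8708,  1.1179]), 'contact_force': array([-0.6002, -0.5108, -1.9614]), 'ft_torque': array([-1.3152,  0.6099, -0.0172]), 'finger_force': 87.9229187965393, 'opening': 0.013824535400982394}
64 [0.4472 0.1067 0.167 ]
80 [0.4791 0.0963 0.167 ]
100 [0.5209 0.0963 0.167 ]
```

View pics/m4.png

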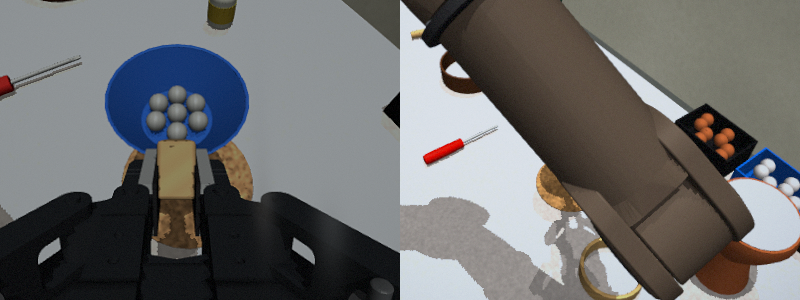

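The wrist half shows the handle gripped between the pads and all seven balls in the cup at about (177,105). Scoop lifted clear.

```bash
cat >> h.py <<'E'
DR=np.array([.532,.240,0]);LIP=np.array([.122,-.037]) # lip from TCP in (u,z) with scoop level
def pourT(az,th,back,zl):
    a=np.deg2rad(az);u=np.array([np.cos(a),np.sin(a),0]);t=np.deg2rad(th)
    x,z=LIP; X=x*np.cos(t)+z*np.sin(t);Z=-x*np.sin(t)+z*np.cos(t)
    lip=DR-back*u+[0,0,zl]; return T_of(lip-X*u-[0,0,Z],toolR(az,49.9-th))
E
python3 - <<'E'
from h import *
np.set_printoptions(precision=4,suppress=True)
T0=cur();A=pourT(85,0,.04,.160);B=pourT(85,40,.04,.115)
print(A[:3,3],row(T0,A,20))
print(row(A,B,10));
E
```

```text
[0.5179 0.0786 0.197 ] [ 0.373 -0.147  0.443  0.162  0.    -0.135]
[ 0.196  0.     0.023  0.    -0.8   -0.   ]
```

Request:
play_rows(moves=[[0.18, -0.07, 0.22, 0.08, 0, -0.07], [0.18, -0.07, 0.22, 0.08, 0, -0.07], [0.37, -0.15, 0.44, 0.16, 0, -0.13], [0.37, -0.15, 0.44, 0.16, 0, -0.13], [0.37, -0.15, 0.44, 0.16, 0, -0.13], [0.37, -0.15, 0.44, 0.16, 0, -0.13], [0.37, -0.15, 0.44, 0.16, 0, -0.13], [0.37, -0.15, 0.44, 0.16, 0, -0.13], [0.37, -0.15, 0.44, 0.16, 0, -0.13], [0.37, -0.15, 0.44, 0.16, 0, -0.13], [0.37, -0.15, 0.44, 0.16, 0, -0.13], [0.37, -0.15, 0.44, 0.16, 0, -0.13]])

```text
time_s: 9.72
ee_pos: [0.528, -0.0811, 0.1961]
orientation: [-3.138, -0.871, 1.312]
contact_force: [0.1, -0.1, -3.0]
opening: 0.0142
finger_force: 87.9
```

Request:
play_rows(moves=[[0.37, -0.15, 0.44, 0.16, 0, -0.14], [0.37, -0.15, 0.44, 0.16, 0, -0.14], [0.37, -0.15, 0.44, 0.16, 0, -0.14], [0.37, -0.15, 0.44, 0.16, 0, -0.14], [0.37, -0.15, 0.44, 0.16, 0, -0.14], [0.37, -0.15, 0.44, 0.16, 0, -0.14], [0.37, -0.15, 0.44, 0.16, 0, -0.14], [0.28, -0.11, 0.33, 0.12, 0, -0.1], [0.18, -0.07, 0.22, 0.08, 0, -0.07], [0.18, -0.07, 0.22, 0.08, 0, -0.07], [0.09, -0.04, 0.11, 0.04, 0, -0.03], [0, 0, 0, 0, 0, 0]])

```text
time_s: 10.72
ee_pos: [0.5164, 0.0775, 0.1959]
orientation: [-3.141, -0.872, 1.481]
contact_force: [-0.2, -0.0, -2.2]
opening: 0.0142
finger_force: 87.9
```

Run:
```python
from h import *
np.set_printoptions(precision=4,suppress=True)
s=sense();print(s['time_s'],s['joint_pos'],s['ee_pos'],s['orientation'],s['contact_force'],s['finger_force'])
w=grab_frame('wrist');t=grab_frame('top');d=grab_frame('side')
for n in('scoop_lip','scoop'):
  P=[(c,place_of(c,n)) for c in(w,t,d)]
  print(n,[[(np.round(x['location']),round(x['confidence'],2)) for x in q[:1]] for c,q in P])
  P=[(c,q) for c,q in P if q]
  for i in range(len(P)-1):print(tri(P[i][0],P[i][1][0]['location'],P[i+1][0],P[i+1][1][0]['location']))
print('lip expected',(pourT(85,0,.04,.160),DR))
B=pourT(85,40,.04,.115);C=pourT(85,110,.04,.08)
T=cur();print(row(T,B,10),row(B,pourT(85,40,.04,.085),2),row(pourT(85,40,.04,.085),pourT(85,110,.04,.085),20))
cv2.imwrite('pics/m5.png',np.hstack([t['pixels'][150:350,120:420],d['pixels'][100:300,120:420]]))
```

```text
10.7167 [ 0.166   0.4765  0.2044  1.9703 -0.9935  1.2562  0.8781] [0.5164 0.0775 0.1959] [-3.1414 -0.8719  1.4809] [-0.1517 -0.0108 -2.2329] 87.9280436038971
scoop_lip [[(array([144., 278.]), 0.74)], [(array([221., 220.]), 0.63)], [(array([155., 234.]), 0.67)]]
(array([0.5278, 0.2012, 0.1542]), np.float64(0.002168349315331242))
(array([0.5321, 0.1982, 0.1584]), np.float64(0.012391776728848102))
scoop [[(array([222., 276.]), 0.83)], [(array([224., 246.]), 0.66)], [(array([176., 238.]), 0.89)]]
(array([0.5206, 0.134 , 0.1354]), np.float64(0.0007100726696139264))
(array([0.519 , 0.1344, 0.136 ]), np.float64(0.002672509280220515))
lip expected (array([[ 0.0561,  0.9962,  0.0667,  0.5179],
       [ 0.6417, -0.0872,  0.762 ,  0.0786],
       [ 0.7649,  0.    , -0.6441,  0.197 ],
       [ 0.    ,  0.    ,  0.    ,  1.    ]]), array([0.532, 0.24 , 0.   ]))
[ 0.205  0.003  0.023  0.003 -0.801 -0.004] [-0.086  0.     0.493 -0.    -0.    -0.   ] [ 0.242  0.    -0.095 -0.    -0.7   -0.   ]
```

View pics/m5.png

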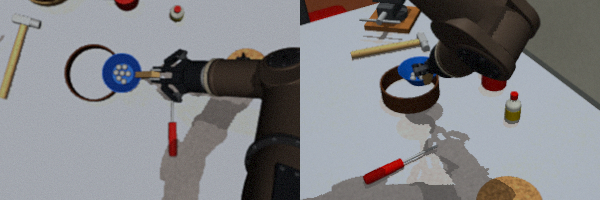

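Top crop: the scoop, balls inside, overlaps the drum's near half at (122,73). The triangulated lip is 2–5 mm from where it should be. Starting to tilt.

Request:
play_rows(moves=[[0.2, 0, 0.02, 0, -0.8, 0], [0.2, 0, 0.02, 0, -0.8, 0], [0.2, 0, 0.02, 0, -0.8, 0], [0.2, 0, 0.02, 0, -0.8, 0], [0.2, 0, 0.02, 0, -0.8, 0], [0.2, 0, 0.02, 0, -0.8, 0], [0.2, 0, 0.02, 0, -0.8, 0], [0.2, 0, 0.02, 0, -0.8, 0], [0.2, 0, 0.02, 0, -0.8, 0], [0.2, 0, 0.02, 0, -0.8, 0]])

```text
time_s: 12.0
ee_pos: [0.5213, 0.1298, 0.2227]
orientation: [3.141, -0.171, 1.479]
contact_force: [-0.0, 0.0, -2.5]
opening: 0.0143
finger_force: 87.9
```

Run:
```python
from h import *
np.set_printoptions(precision=4,suppress=True)
s=sense();print(s['time_s'],s['joint_pos'],s['ee_pos'],s['orientation'],s['contact_force'],s['finger_force'])
B=pourT(85,40,.04,.085)
T=cur();print(row(T,B,3),row(B,pourT(85,110,.04,.085),20))
```

```text
12.0 [-0.4659  0.2564  0.2983  1.8392 -0.2803  1.0273 -0.128 ] [0.5213 0.1298 0.2227] [ 3.1407 -0.1709  1.4793] [-0.0113  0.0183 -2.4671] 87.91677474975586
[-0.047  0.011  0.341  0.006  0.007 -0.016] [ 0.242  0.    -0.095 -0.    -0.7   -0.   ]
```

Request:
play_rows(moves=[[-0.05, 0, 0.34, 0, 0, 0], [-0.05, 0, 0.34, 0, 0, 0], [-0.05, 0, 0.34, 0, 0, 0], [0.24, 0, -0.1, 0, -0.7, 0], [0.24, 0, -0.1, 0, -0.7, 0], [0.24, 0, -0.1, 0, -0.7, 0], [0.24, 0, -0.1, 0, -0.7, 0], [0.24, 0, -0.1, 0, -0.7, 0], [0.24, 0, -0.1, 0, -0.7, 0], [0.24, 0, -0.1, 0, -0.7, 0], [0.24, 0, -0.1, 0, -0.7, 0], [0.24, 0, -0.1, 0, -0.7, 0]])

```text
time_s: 13.0
ee_pos: [0.5273, 0.1944, 0.2122]
orientation: [-3.14, 0.379, 1.478]
contact_force: [0.6, -0.3, -2.3]
opening: 0.0143
finger_force: 88.3
```

Request:
play_rows(moves=[[0.24, 0, -0.1, 0, -0.7, 0], [0.24, 0, -0.1, 0, -0.7, 0], [0.24, 0, -0.1, 0, -0.7, 0], [0.24, 0, -0.1, 0, -0.7, 0], [0.24, 0, -0.1, 0, -0.7, 0], [0.24, 0, -0.1, 0, -0.7, 0]])

```text
time_s: 13.5
ee_pos: [0.5318, 0.2405, 0.2057]
orientation: [-3.138, 0.745, 1.48]
contact_force: [0.3, 0.3, -1.7]
opening: 0.0143
finger_force: 88.5
```

Run:
```python
from h import *
np.set_printoptions(precision=4,suppress=True)
s=sense();print(s['time_s'],s['joint_pos'],s['ee_pos'],s['orientation'],s['contact_force'],s['finger_force'])
T=cur();print(row(T,pourT(85,110,.04,.085),6))
t=grab_frame('top');d=grab_frame('side')
cv2.imwrite('pics/m6.png',np.hstack([cv2.resize(t['pixels'][170:290,150:290],None,fx=2.8,fy=2.8),cv2.resize(d['pixels'][120:240,160:300],None,fx=2.8,fy=2.8)]))
```

```text
13.5 [-1.028   0.7489  0.4085  1.3604  0.2507  1.6095 -0.7969] [0.5318 0.2405 0.2057] [-3.1381  0.7452  1.4796] [ 0.3242  0.3062 -1.7253] 88.47246766090393
[ 0.209  0.001 -0.087 -0.013 -0.58  -0.004]
```

View pics/m6.png

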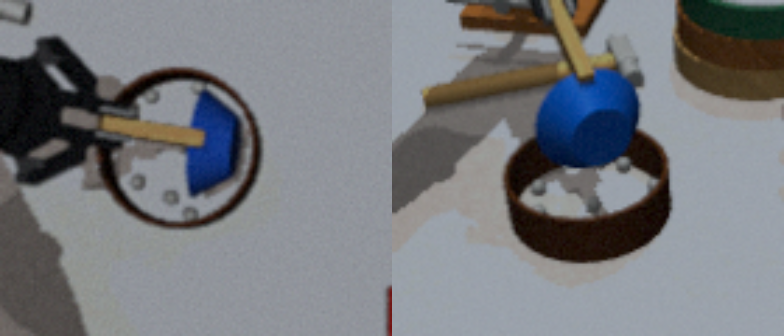

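Five balls are visible on the drum floor, for example at (150,97), (137,181) and (171,198). Tilting on to be sure the scoop empties.

Request:
play_rows(moves=[[0.2, 0, -0.09, 0, -0.58, 0], [0.2, 0, -0.09, 0, -0.58, 0], [0.2, 0, -0.09, 0, -0.58, 0], [0.2, 0, -0.09, 0, -0.58, 0], [0.2, 0, -0.09, 0, -0.58, 0], [0, 0, 0, 0, 0, 0], [0, 0, 0, 0, 0, 0], [0, 0, 0, 0, 0, 0], [0, 0, 0, 0, 0, 0]])

```text
time_s: 14.35
ee_pos: [0.5351, 0.27, 0.1947]
orientation: [3.139, 0.994, 1.476]
contact_force: [0.2, -0.2, -0.9]
opening: 0.0148
finger_force: 88.5
```

Run:
```python
from h import *
np.set_printoptions(precision=4,suppress=True)
s=sense();print(s['time_s'],s['joint_pos'],s['ee_pos'],s['orientation'],s['contact_force'],s['finger_force'])
T=cur();A=pourT(85,0,.06,.175);M=pourT(85,50,.05,.14)
print(row(T,M,12),row(M,A,12))
```

```text
14.35 [-1.0804  0.9474  0.4371  1.1869  0.3109  1.8064 -0.8126] [0.5351 0.27   0.1947] [3.1393 0.9935 1.4755] [ 0.225  -0.2383 -0.8562] 88.48925113677979
[-0.416 -0.     0.038 -0.002  0.947 -0.006] [-0.267  0.     0.028 -0.     0.833  0.   ]
```

Request:
play_rows(moves=[[-0.42, 0, 0.04, 0, 0.95, 0], [-0.42, 0, 0.04, 0, 0.95, 0], [-0.42, 0, 0.04, 0, 0.95, 0], [-0.42, 0, 0.04, 0, 0.95, 0], [-0.42, 0, 0.04, 0, 0.95, 0], [-0.42, 0, 0.04, 0, 0.95, 0], [-0.42, 0, 0.04, 0, 0.95, 0], [-0.42, 0, 0.04, 0, 0.95, 0], [-0.42, 0, 0.04, 0, 0.95, 0], [-0.42, 0, 0.04, 0, 0.95, 0], [-0.42, 0, 0.04, 0, 0.95, 0], [-0.42, 0, 0.04, 0, 0.95, 0]])

```text
time_s: 15.35
ee_pos: [0.5227, 0.1387, 0.2585]
orientation: [3.137, -0.005, 1.478]
contact_force: [-0.8, -0.8, -2.2]
opening: 0.0139
finger_force: 88.3
```

Request:
play_rows(moves=[[-0.27, 0, 0.03, 0, 0.83, 0], [-0.27, 0, 0.03, 0, 0.83, 0], [-0.27, 0, 0.03, 0, 0.83, 0], [-0.27, 0, 0.03, 0, 0.83, 0], [-0.27, 0, 0.03, 0, 0.83, 0], [-0.27, 0, 0.03, 0, 0.83, 0], [-0.27, 0, 0.03, 0, 0.83, 0], [-0.27, 0, 0.03, 0, 0.83, 0], [-0.27, 0, 0.03, 0, 0.83, 0], [-0.27, 0, 0.03, 0, 0.83, 0], [-0.27, 0, 0.03, 0, 0.83, 0], [-0.27, 0, 0.03, 0, 0.83, 0]])

```text
time_s: 16.35
ee_pos: [0.5152, 0.056, 0.2115]
orientation: [3.134, -0.87, 1.482]
contact_force: [1.1, 0.7, -1.6]
opening: 0.0141
finger_force: 88.4
```

Run:
```python
from h import *
np.set_printoptions(precision=4,suppress=True)
s=sense();print(s['time_s'],s['joint_pos'],s['ee_pos'],s['orientation'],s['contact_force'],s['finger_force'])
w=grab_frame('wrist');t=grab_frame('top');d=grab_frame('side')
for n in('scoop_lip','scoop'): print(n,[[(np.round(x['location']),round(x['confidence'],2)) for x in place_of(c,n)[:1]] for c in(w,t,d)])
cv2.imwrite('pics/m7.png',np.hstack([w['pixels'][60:360,100:460],cv2.resize(t['pixels'][180:280,150:290],None,fx=3,fy=3)]))
T=cur();P=T_of([.5075,-.2765,.150],toolR(64,49.9));print(row(T,P,20))
```

```text
16.35 [ 0.1357  0.466   0.2996  1.95   -0.9844  1.3254  0.889 ] [0.5152 0.056  0.2115] [ 3.1342 -0.8703  1.4819] [ 1.0945  0.7199 -1.6477] 88.39150428771973
scoop_lip [[(array([144., 279.]), 0.83)], [(array([221., 229.]), 0.91)], [(array([156., 236.]), 0.9)]]
scoop [[(array([220., 274.]), 0.86)], [(array([225., 253.]), 0.58)], [(array([180., 240.]), 0.89)]]
[-0.431  0.133 -0.351 -0.159  0.002  0.136]
```

View pics/m7.png

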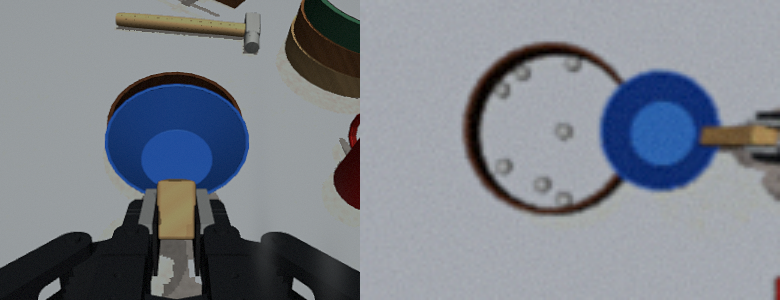

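The scoop is empty, and all seven balls lie in the drum: right half at (522,72), (502,90), (572,64), (563,131), (503,166), (541,184) and (563,199). Returning to the mat.

Request:
play_rows(moves=[[-0.22, 0.07, -0.18, -0.08, 0, 0.07], [-0.22, 0.07, -0.18, -0.08, 0, 0.07], [-0.43, 0.13, -0.35, -0.16, 0, 0.14], [-0.43, 0.13, -0.35, -0.16, 0, 0.14], [-0.43, 0.13, -0.35, -0.16, 0, 0.14], [-0.43, 0.13, -0.35, -0.16, 0, 0.14], [-0.43, 0.13, -0.35, -0.16, 0, 0.14], [-0.43, 0.13, -0.35, -0.16, 0, 0.14], [-0.43, 0.13, -0.35, -0.16, 0, 0.14], [-0.43, 0.13, -0.35, -0.16, 0, 0.14], [-0.43, 0.13, -0.35, -0.16, 0, 0.14], [-0.43, 0.13, -0.35, -0.16, 0, 0.14]])

```text
time_s: 17.8
ee_pos: [0.5243, -0.1284, 0.176]
orientation: [-3.136, -0.868, 1.27]
contact_force: [0.9, 0.7, -1.4]
opening: 0.0144
finger_force: 88.4
```

Request:
play_rows(moves=[[-0.43, 0.13, -0.35, -0.16, 0, 0.14], [-0.43, 0.13, -0.35, -0.16, 0, 0.14], [-0.43, 0.13, -0.35, -0.16, 0, 0.14], [-0.43, 0.13, -0.35, -0.16, 0, 0.14], [-0.43, 0.13, -0.35, -0.16, 0, 0.14], [-0.43, 0.13, -0.35, -0.16, 0, 0.14], [-0.43, 0.13, -0.35, -0.16, 0, 0.14], [-0.43, 0.13, -0.35, -0.16, 0, 0.14], [-0.43, 0.13, -0.35, -0.16, 0, 0.14], [0, 0, 0, 0, 0, 0], [0, 0, 0, 0, 0, 0]])

```text
time_s: 18.72
ee_pos: [0.5032, -0.2779, 0.1483]
orientation: [-3.132, -0.867, 1.099]
contact_force: [0.3, -0.1, -1.5]
opening: 0.0143
finger_force: 88.5
```

Run:
```python
from h import *
np.set_printoptions(precision=4,suppress=True)
s=sense();print(s['time_s'],s['joint_pos'],s['ee_pos'],s['orientation'],s['contact_force'],s['finger_force'])
w=grab_frame('wrist');t=grab_frame('top')
for n in('scoop_lip','scoop'):
  a,b=place_of(w,n),place_of(t,n)
  if a and b: print(n,a[0]['location'],tri(w,a[0]['location'],t,b[0]['location']))
T=cur();P=T_of([.5075,-.2775,.082],toolR(64,49.9));print(row(T,P,6)); print(T[:3,:3].T@[0,0,-1]/30)
```

```text
18.7167 [ 0.5956  0.7292  0.4584  1.7001 -0.988   1.5163  1.0239] [ 0.5032 -0.2779  0.1483] [-3.1317 -0.8666  1.0989] [ 0.3173 -0.1199 -1.5449] 88.50567698478699
scoop [218.7, 275.8] (array([ 0.53  , -0.2218,  0.0834]), np.float64(0.0003013488474327405))
[-0.285  0.022  0.239  0.003  0.006 -0.017]
[-0.0254  0.0002  0.0216]
```

Request:
play_rows(moves=[[-0.26, 0.05, 0.25, 0, 0, 0], [-0.26, 0.05, 0.25, 0, 0, 0], [-0.26, 0.05, 0.25, 0, 0, 0], [-0.26, 0.05, 0.25, 0, 0, 0], [-0.26, 0.05, 0.25, 0, 0, 0], [-0.26, 0.05, 0.25, 0, 0, 0], [0, 0, 0, 0, 0, 0], [0, 0, 0, 0, 0, 0]])

```text
time_s: 19.68
ee_pos: [0.5132, -0.2763, 0.0831]
orientation: [-3.13, -0.868, 1.1]
contact_force: [-0.2, -0.2, -1.5]
opening: 0.014
finger_force: 88.4
```

Request:
play_rows(moves=[[-0.025, 0, 0.022, 0, 0, 0], [-0.025, 0, 0.022, 0, 0, 0], [-0.025, 0, 0.022, 0, 0, 0], [0, 0, 0, 0, 0, 0], [0, 0, 0, 0, 0, 0]])

```text
time_s: 20.1
ee_pos: [0.5135, -0.2766, 0.0812]
orientation: [-3.133, -0.867, 1.102]
contact_force: [-1.0, -0.8, -1.3]
opening: 0.0141
finger_force: 88.4
```

Request:
play_rows(moves=[[-0.025, 0, 0.022, 0, 0, 0], [-0.025, 0, 0.022, 0, 0, 0], [0, 0, 0, 0, 0, 0], [0, 0, 0, 0, 0, 0]])

```text
time_s: 20.43
ee_pos: [0.5134, -0.2765, 0.0789]
orientation: [-3.132, -0.867, 1.102]
contact_force: [1.0, -0.4, -1.5]
opening: 0.0143
finger_force: 88.4
```

Request:
play_rows(moves=[[-0.025, 0, 0.022, 0, 0, 0], [-0.025, 0, 0.022, 0, 0, 0], [0, 0, 0, 0, 0, 0], [0, 0, 0, 0, 0, 0]])

```text
time_s: 20.77
ee_pos: [0.5136, -0.2765, 0.0774]
orientation: [-3.133, -0.868, 1.103]
contact_force: [-1.7, -0.8, 3.6]
opening: 0.014
finger_force: 89.1
```

Request:
play_rows(moves=[[0, 0, 0, 0, 0, 0], [0, 0, 0, 0, 0, 0], [0, 0, 0, 0, 0, 0]], force=20)

```text
time_s: 21.02
ee_pos: [0.5135, -0.2766, 0.0773]
orientation: [-3.133, -0.867, 1.103]
contact_force: [-2.0, -2.4, 6.1]
opening: 0.0146
finger_force: 89.2
```

Request:
play_rows(moves=[[0, 0, 0, 0, 0, 0], [0, 0, 0, 0, 0, 0], [0, 0, 0, 0, 0, 0], [0, 0, 0, 0, 0, 0], [0, 0, 0, 0, 0, 0], [0, 0, 0, 0, 0, 0], [0, 0, 0, 0, 0, 0], [0, 0, 0, 0, 0, 0]], gripper=0.8)

```text
time_s: 21.68
ee_pos: [0.5134, -0.2765, 0.0769]
orientation: [-3.133, -0.867, 1.102]
contact_force: [0.4, 0.1, 0.7]
opening: 0.0682
finger_force: 0.0
```

Request:
play_rows(moves=[[0, 0, -0.3, 0, 0, 0], [0, 0, -0.5, 0, 0, 0], [0, 0, -0.6, 0, 0, 0], [0, 0, -0.6, 0, 0, 0], [0, 0, -0.6, 0, 0, 0], [0, 0, -0.6, 0, 0, 0], [0, 0, -0.6, 0, 0, 0], [0, 0, -0.4, 0, 0, 0], [0, 0, 0, 0, 0, 0], [0, 0, 0, 0, 0, 0]])

```text
time_s: 22.52
ee_pos: [0.4707, -0.3636, 0.1588]
orientation: [-3.134, -0.866, 1.102]
contact_force: [0.0, 0.9, 0.2]
opening: 0.0683
finger_force: 0.0
```

Run:
```python
from h import *
np.set_printoptions(precision=4,suppress=True)
s=sense();print(s['time_s'],s['ee_pos'],s['contact_force'],s['opening'])
w=grab_frame('wrist');t=grab_frame('top');d=grab_frame('side')
for n in('scoop_lip','scoop','scoop_grip','drum'):
  P=[(c,place_of(c,n)) for c in(w,t,d)];P=[(c,q[0]['location']) for c,q in P if q]
  print(n,[tri(*P[i],*P[i+1]) for i in range(len(P)-1)])
cv2.imwrite('pics/m8.png',np.hstack([w['pixels'][60:360,100:460],cv2.resize(t['pixels'][150:300,170:430],None,fx=1.65,fy=2)]))
```

```text
22.5167 [ 0.4707 -0.3636  0.1588] [0.0227 0.9194 0.1612] 0.06830816817623295
scoop_lip []
scoop [(array([ 0.5373, -0.2146,  0.0066]), np.float64(0.009381104711924807))]
scoop_grip [(array([ 0.5719, -0.1764, -0.0781]), np.float64(0.01706561361660804))]
drum [(array([ 0.5332,  0.2484, -0.001 ]), np.float64(0.0035256632085609646))]
```

View pics/m8.png

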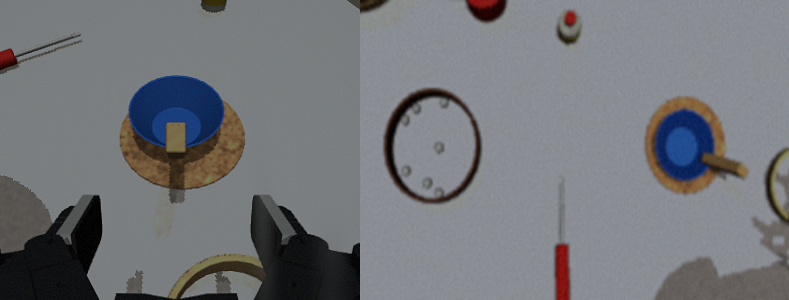

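The scoop stands upright on the mat at (683,147), released. The drum at (433,145) hasn't moved and holds seven balls. Handing in.

```bash
python3 -c "
from plant import *
print(finish_job())"
```

```text
the job is handed in; nothing more can be done
None
```

I poured all seven balls into the drum, stood the empty scoop upright on its cork mat and released it; the job is handed in at about 22.7 s of the 56 s limit.

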